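# Close the bench length gauge on the double-ended spindle

## Task

Check the length of the outgoing spindle, the square-bodied part with a round journal at both ends: lay it flat and centred on the beam of the bench gauge, in line with it, between the anvil and the sliding jaw, and let go. Then gently slide the jaw shut on it until the dial needle stands between the two bold marks, never driving the needle to the end of its scale, and leave it clamped like that. Leave the two other workpieces where they lie.

Things in the scene. Friction and masses are not known exactly. Their poses are not given: they have to be found in the camera images.
- spindle: The part to be measured, bare aluminium, lying flat, 120 mm long over all: square body 40 x 40 x 70 mm in the middle and a round journal, 24 mm diameter and 25 mm long, at each end. Origin: centre of its underside; x along its length, z up; its axis is 20 mm above the origin. About 0.36 kg.
- stub: Other workpiece, bare aluminium, to be left alone: same 40 mm square section but with a round journal at one end only, 120 mm long over all. Origin: underside, mid-length; x along its length towards the journal.
- plain_bar: Other workpiece, bare aluminium, to be left alone: plain square bar 40 x 40 x 120 mm, no journals. Origin: centre of its underside; x along its length.
- gauge: Fixed bench gauge. Origin on the table under its beam; y along the beam, z up. Base plate x +-50, y -175 to 195, 15 mm thick. Steel beam 30 mm wide, flat top at z = 45 mm, y = -95 to 195: the part lies and slides on it. Grey block with the dial on top: y -170 to -102, 94 mm high. The jaw closes from +y towards -y. A spindle centred on y = 0 has 20 mm to the anvil and room on the jaw's side.
- anvil_face (a point): Centre of the unpressed anvil's face, at gauge (0, -80, 65) mm: a 36 mm steel disc that comes out of the grey block, axis along the beam. It gives way along -y by up to 12 mm against a spring of 0.9 N per mm.
- jaw (a joint): Opening between the sliding jaw's face and the unpressed anvil's face, in m: 0 shut, 0.2 fully open. Sliding it takes about 8 N and it stays where it is left. With the spindle clamped it reads 0.120 less the anvil's travel.
- jaw_grip (a point): Centre of the top of the black square grip post on the sliding jaw: 24 x 24 mm (sides along the gauge's x and y), standing 40 mm above the 50 x 50 mm carriage. Its top is 124 mm above the table, the carriage top 84 mm; the post's axis is 28 mm behind the jaw's face.
- needle (a joint): Angle of the dial needle in rad, clockwise from above, 0 at rest (pointing along the gauge's -x), 0.25 per mm that the anvil is pressed in. White dial, 62 mm, flat on the grey block. Bold marks at 0.5 and 1.5 (1.8 and 5.4 N on the anvil); fine ticks beyond at 2.0, 2.5 and 3.0 (end of scale).
There are look-alikes about, which are no part of the job. What is shaped like the spindle but green is not meant.

How it is judged:
By the outcome, as a careful person would: the job done as asked, in the order asked, and still so for the second after the job is handed in, with the robot touching nothing.
It also fails if it takes over 54 s, if anything falls off the work surface, if the arm or the gripper's body presses on something with over 40 N, if the wrist force passes 120 N, or if a joint passes its speed limit or range.

## Robot

A 6-joint arm with a two-finger parallel gripper is mounted at the origin on the work surface. World frame = base frame: x ahead of the robot, y to its left, z up, the work surface at z = 0. Lengths are in m, angles in rad, forces in N, time in s.
With the tool pointing down it reaches from about 0.4 to 0.925 m from the base axis. Payload 3.4 kg.
Tool frame: the origin (TCP) lies midway between the tips of the shut fingers; the grasp point (between the pads) lies 19 mm behind it; z points along the fingers, y is the line along which they close (so a half turn about z gives the same grasp; the last joint's range is limited). The gripper opens to 85 mm and grips with 20 to 120 N. Pads are 22 mm wide; open, the fingers measure 114 mm over their backs; the gripper's body (76 mm by 85 mm) begins 54 mm behind the grasp point. The pads swing forward as they close: fully open they stand 13 mm farther back than shut.
Start: joints at [1.06, 0.307, 1.506, -0, 1.328, -0.073], TCP at [0.244, 0.521, 0.231] pointing down, gripper open.
Joint ranges: [-3.12, 3.12], [-1.05, 2.28], [0.14, 2.33], [-1.42, 4.57], [0.1, 2.73], [-2.68, 2.68]. Speed limits (rad/s): [2.57, 2.57, 3.14, 3.14, 3.14, 3.14].

## Interface

Orientations are given as a 3x3 rotation matrix whose columns are the frame's x, y, z axes.
In Python, from workcell import sensors, get_image, r gives the robot as it stands.
- The arm moves only by the tool step_arm, never from a script. Its argument "targets" is a list that holds one entry, the list of rows, each a list of 5 numbers: the finger opening in m, from 0 to 0.0854, then the shift along the tool's x, y, z in m, then the turn about the tool's z in rad. A call has 1 to 20 rows; each row shifts and turns the commanded pose from where the row before left it, along the tool's axes as they then stand; what a row does not reach is not made up. A row lasts 1/10 s, in which the tool goes at most 50 mm and 8.59 degrees, less where a joint would pass 70% of its speed; a pose out of reach is approached as far as the arm can. A call with a gripper value outside its range is refused whole. The fingers move at their own pace and stop on an object; "force" is the grip in N (left out, the last holds). Time passes only in rows, so rows that do not move let the fingers close. It gives the time, the measured TCP pose, the force, the opening and the grip force at its end, in the units of the state.
- sensors.observe(): the state, without advancing time (a new reading comes with each control period).
- get_image(name): name is "scene" or "top" or "wrist"; returns a dict with "image" (400x640x3 uint8, blue, green, red), "fx", "fy", "cx", "cy" (pixels), "R" (3x3) and "t" (3): a world point X has camera coordinates R X + t. Camera axes: x right, y down, z forward; pixel columns grow to the right and rows downward; lengths in m; the calibration is good to about 2 mm. A picture is of the moment at which its call begins. There is no depth.
- r.close_job(): hands the job in; it is judged then, once.
The state is a dict: "time_s": time; "joints": joint angles; "joint_vel": joint speeds; "effort": joint torques, N m; "position": TCP position; "ee_rot": TCP orientation; "wrist_force": force on the tool from outside, world axes, zero at the start; "ft_torque": the same for the moment, N m; "opening": opening from 0.0 (shut) to 1.0 (fully open); "grip_force": force on a finger pad.
Only numpy, scipy, OpenCV 4.12 (cv2) and the standard library are available. Lean on these libraries where they do the work, as an engineer would, in place of code of your own. Each camera call takes 0.05 s, during which the arm holds its last target. There are 200 camera calls.

## Working session

There is one attempt and no reset: what is moved stays moved. The work goes in short steps, Python scripts to look and compute and a tool call to move; the robot and the scene stay as the last step left them, time stands still between calls to the robot, and variables do not carry over. Pictures are saved under pics/ and viewed, at most 10 in all, crops included, and the job is handed in when it is done.

Besides the shell and the picture viewer there is one more tool, called after "Emit:" as name([rows], argument=value, ...), one row to a line, values as JSON. step_arm: Moves the arm, as the interface text tells. Its arguments: {"type":"object","properties":{"targets":{"type":"array","items":{"type":"array","items":{"type":"array","items":{"type":"number"}}}},"force":{"type":"number"}},"required":["targets"]}

```bash
mkdir -p pics; cat > h.py <<'E'
import numpy as np, cv2, json
from workcell import sensors, get_image, r
def snap(n,f):
    d=get_image(n); cv2.imwrite(f'pics/{f}.png',d['image']); np.savez(f'pics/{f}.npz',**d); return d
def ray(d,u,v,z):
    R=np.array(d['R']);t=np.array(d['t']);c=-R.T@t
    w=R.T@np.array([(u-d['cx'])/d['fx'],(v-d['cy'])/d['fy'],1]); return c+w*(z-c[2])/w[2]
def proj(d,X):
    p=np.array(d['R'])@np.array(X)+np.array(d['t']); return d['fx']*p[0]/p[2]+d['cx'],d['fy']*p[1]/p[2]+d['cy']
E
python3 - <<'E'
from h import *
s=sensors.observe(); print(s['time_s'],s['position'],s['ee_rot'],s['wrist_force'])
snap('top','top0'); snap('scene','scene0')
E
```

```text
0.0 [0.24345714 0.52013751 0.23037876] [[-9.05664385e-01  4.23994077e-01 -1.02225631e-03]
 [ 4.23995281e-01  9.05662578e-01 -1.81565661e-03]
 [ 1.55991632e-04 -2.07780738e-03 -9.99997829e-01]] [0.47019536 0.40370248 0.30578924]
```

View pics/top0.png

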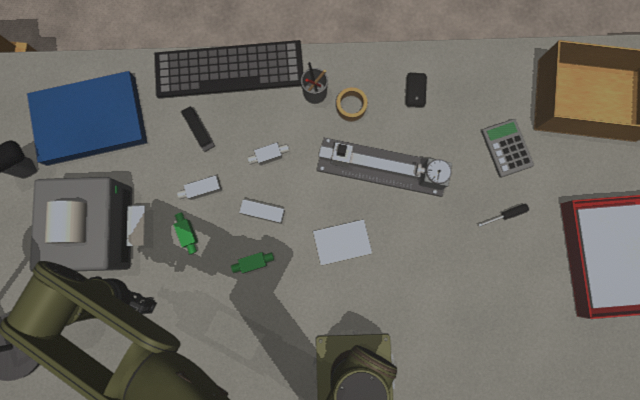

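View pics/scene0.png

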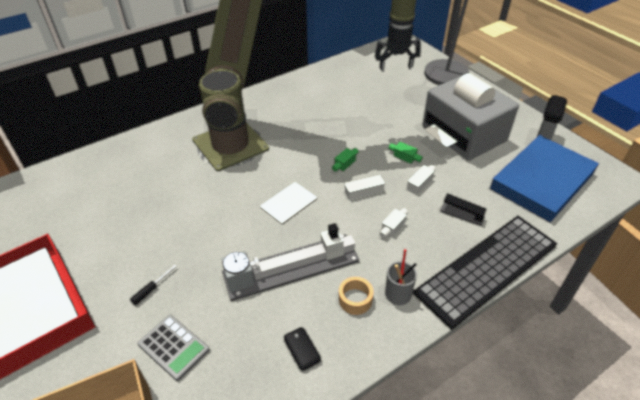

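Bare-metal candidates in the top view are (268,153), which seems to have journals at both ends, (199,187) with one journal, and (262,210), a plain bar. The parts at (185,233) and (253,262) are green look-alikes. The gauge runs from about (320,150) to (447,178), with the dial at the right. (268,153) fits the spindle, and I'll confirm it in an enlarged crop.

```bash
python3 - <<'E'
from h import *
im=cv2.imread('pics/top0.png')
a=cv2.resize(im[130:205,170:300],None,fx=6,fy=6,interpolation=cv2.INTER_CUBIC)
cv2.imwrite('pics/c1.png',a)
b=cv2.resize(im[130:205,312:457],None,fx=5.5,fy=5.5,interpolation=cv2.INTER_CUBIC)
cv2.imwrite('pics/c2.png',b)
E
```

```text
(no output)
```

View pics/c1.png

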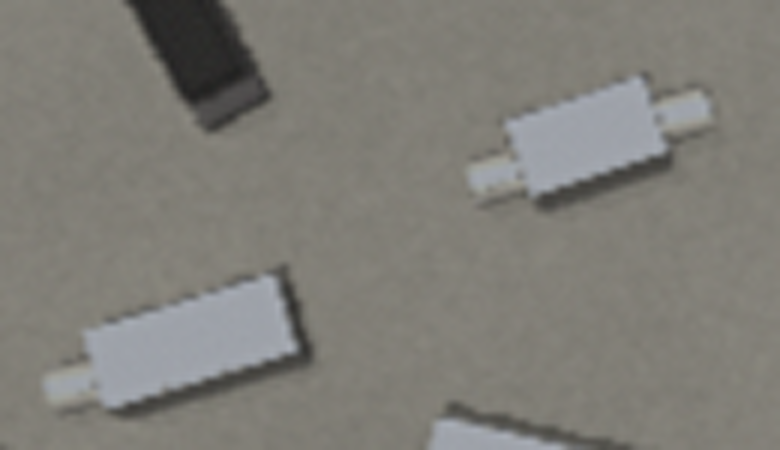

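View pics/c2.png

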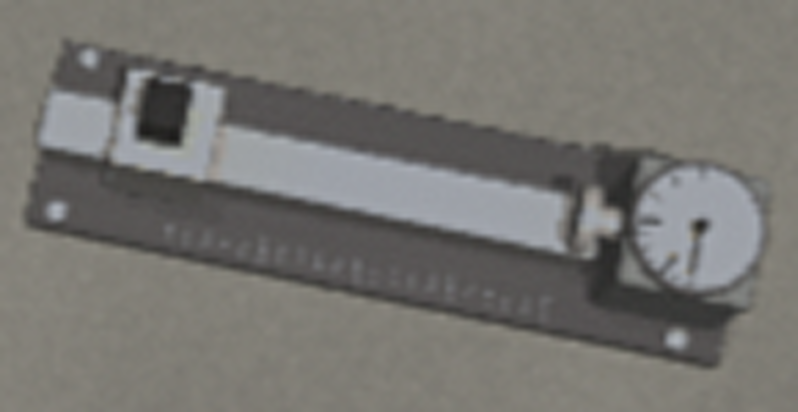

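```bash
python3 - <<'E'
from h import *
d=dict(np.load('pics/top0.npz'))
A=lambda x,y,z:ray(d,(x+.5)/6-.5+170,(y+.5)/6-.5+130,z)[:2]
B=lambda x,y,z:ray(d,(x+.5)/5.5-.5+312,(y+.5)/5.5-.5+130,z)[:2]
c=[A(*p,.04) for p in((507,122),(640,77),(666,150),(538,196))]
print('sp sides',[np.linalg.norm(c[i]-c[(i+1)%4]).round(4) for i in range(4)],'centre',np.mean(c,0))
j=[A(469,178,.02),A(712,108,.02)]; v=j[0]-j[1]; print('journals',np.mean(j,0),np.linalg.norm(v),np.degrees(np.arctan2(v[1],v[0])))
e=(c[0]-c[1])+(c[3]-c[2]);print('ang',np.degrees(np.arctan2(e[1],e[0])))
b=[B(*p,.015) for p in((65,40),(28,225),(718,366))]
print('base',b,np.linalg.norm(b[0]-b[1]),np.linalg.norm(b[2]-b[1]))
ey=(b[1]-b[2]);ey/=np.linalg.norm(ey);ang=np.degrees(np.arctan2(ey[1],ey[0]));print('gy ang',ang)
ex=np.array([ey[1],-ey[0]])
o=(b[0]+b[1])/2-ey*.195; print('origin',o)
P=B(163,111,.124);print('post',P,'gauge',(P-o)@ex,(P-o)@ey)
for n,p in dict(beamTL=(43,95,.045),beamBL=(38,148,.045),beamR=(573,190,.045),beamRb=(563,250,.045),dial=(700,228,.096),jawf1=(225,88,.084),jawf2=(210,180,.084)).items():
  X=B(*p);print(n,X,((X-o)@ex).round(4),((X-o)@ey).round(4))
t=sensors.observe();print(t['time_s'])
E
```

```text
sp sides [np.float64(0.0666), np.float64(0.0378), np.float64(0.0643), np.float64(0.039)] centre [0.61844564 0.22333253]
journals [0.61989565 0.22414756] 0.12147413341135738 104.80074855638338
ang 108.04582383490995
base [array([0.66563296, 0.06275865]), array([0.56652501, 0.08509332]), array([ 0.48137032, -0.2715387 ])] 0.10159343087889858 0.36665749458947694
gy ang 76.57066909979125
origin [ 0.57079104 -0.11574215]
post [0.5991856  0.01735538] gauge -0.0032931848955427244 0.13605278237304072
beamTL [0.62863103 0.07528689] 0.0119 0.1992
beamBL [0.6007392  0.07865452] -0.016 0.196
beamR [ 0.57061071 -0.19536016] 0.0183 -0.0775
beamRb [ 0.53947241 -0.1884938 ] -0.0136 -0.078
dial [ 0.5391248  -0.24653013] -0.0004 -0.1346
jawf1 [ 0.61977866 -0.01601536] 0.0245 0.1084
jawf2 [ 0.57294235 -0.00675121] -0.0232 0.1065
0.1
```

The crop shows that the part at (268,153) has a journal at each end, with a measured length of 121 mm, so it is the spindle. The gauge is consistent too: base 102 x 367 mm, with the beam ends and dial where they should be. I'll move above the spindle.

Emit:
step_arm([
  [[0.0854, -0.039, -0.0091, 0, 0], [0.0854, -0.039, -0.0091, 0, 0], [0.0854, -0.039, -0.0091, 0, 0], [0.0854, -0.039, -0.0091, 0, 0], [0.0854, -0.039, -0.0091, 0, 0], [0.0854, -0.039, -0.0091, 0, 0], [0.0854, -0.039, -0.0091, 0, 0], [0.0854, -0.039, -0.0091, 0, 0], [0.0854, -0.039, -0.0091, 0, 0], [0.0854, -0.039, -0.0091, 0, 0], [0.0854, -0.039, -0.0091, 0, 0], [0.0854, -0.039, -0.0091, 0, 0], [0.0854, 0, 0, 0, 0.121], [0.0854, 0, 0, 0, 0.121], [0.0854, 0, 0, 0, 0.121], [0.0854, 0, 0, 0, 0.121], [0.0854, 0, 0, 0, 0.121], [0.0854, 0, 0, 0, 0.121], [0.0854, 0, 0, 0, 0.121], [0.0854, 0, 0, 0, 0]],
])

```text
time_s: 2.1
position: [0.621, 0.2233, 0.2306]
ee_rot: [[-0.282, 0.959, -0.001], [0.959, 0.282, -0.0], [-0.0, -0.001, -1.0]]
wrist_force: [-1.3, -0.1, 0.5]
opening: 1.003
grip_force: 0.0
```

```bash
python3 - <<'E'
from h import *
s=sensors.observe(); print(s['time_s'],s['position'],s['ee_rot'],s['joints'])
snap('wrist','w0')
E
```

```text
2.1 [0.62098756 0.22333158 0.23064891] [[-2.81800335e-01  9.59472265e-01 -1.24246255e-03]
 [ 9.59473070e-01  2.81800083e-01 -3.76492621e-04]
 [-1.11081777e-05 -1.29820510e-03 -9.99999157e-01]] [ 2.81255578e-01  4.26313548e-01  1.31672830e+00 -1.70879026e-05
  1.39984895e+00 -4.41146876e-03]
```

View pics/w0.png

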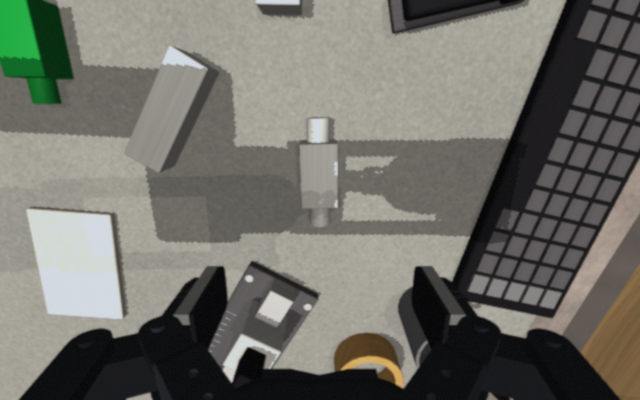

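The wrist view shows the spindle upright at about (319,174). Its body corners are near (301,143) and (338,208), and its journals end at (318,118) and (320,226).

```bash
python3 - <<'E'
from h import *
d=dict(np.load('pics/w0.npz'))
c=[ray(d,*p,.04)[:2] for p in((300.5,143),(337.5,143),(338,208),(301.5,208))]
print([np.linalg.norm(c[i]-c[(i+1)%4]).round(4) for i in range(4)],np.mean(c,0))
e=c[0]+c[1]-c[2]-c[3];print(np.degrees(np.arctan2(e[1],e[0])))
j=[ray(d,318,118,.02)[:2],ray(d,320,226,.02)[:2]];v=j[0]-j[1];print(np.mean(j,0),np.linalg.norm(v),np.degrees(np.arctan2(v[1],v[0])))
s=sensors.observe();R=s['ee_rot'];print(R.T@(np.r_[np.mean(c,0),.006]-s['position']),np.degrees(np.arctan2(R[1,0],R[0,0])))
E
```

```text
[np.float64(0.0378), np.float64(0.0701), np.float64(0.0398), np.float64(0.0701)] [0.61969099 0.22765381]
107.03334335039725
[0.62006042 0.22497623] 0.12279067923337424 107.40810350638026
[4.47908313e-03 1.76069577e-04 2.24715494e-01] 106.53106273568578
```

Emit:
step_arm([
  [[0.0854, 0.002, 0, 0.04, -0.008], [0.0854, 0, 0, 0.04, 0], [0.0854, 0, 0, 0.04, 0], [0.0854, 0, 0, 0.04, 0], [0.0854, 0, 0, 0.03, 0], [0.0854, 0, 0, 0.02, 0], [0.0854, 0, 0, 0.0145, 0], [0.0854, 0, 0, 0, 0], [0.02, 0, 0, 0, 0], [0.02, 0, 0, 0, 0], [0.02, 0, 0, 0, 0], [0.02, 0, 0, 0, 0], [0.02, 0, 0, 0, 0], [0.02, 0, 0, 0, 0], [0.02, 0, 0, 0, 0], [0.02, 0, 0, 0, 0]],
], force=50)

```text
time_s: 3.75
position: [0.6213, 0.2255, 0.0085]
ee_rot: [[-0.29, 0.957, 0.002], [0.957, 0.29, 0.0], [-0.0, 0.002, -1.0]]
wrist_force: [-1.8, 1.0, 6.0]
opening: 0.46
grip_force: 52.8
```

Emit:
step_arm([
  [[0.02, 0, 0, -0.03, 0], [0.02, 0, 0, -0.04, 0], [0.02, 0, 0, -0.04, 0], [0.02, 0, 0, -0.04, 0], [0.02, -0.0312, -0.0147, -0.02, 0], [0.02, -0.0312, -0.0147, -0.02, 0], [0.02, -0.0312, -0.0147, -0.02, 0], [0.02, -0.0312, -0.0147, -0.02, 0], [0.02, -0.0312, -0.0147, -0.02, 0], [0.02, -0.0312, -0.0147, -0.02, 0], [0.02, -0.0312, -0.0147, -0.02, 0], [0.02, -0.0312, -0.0147, 0, 0], [0.02, -0.0312, -0.0147, 0, 0], [0.02, -0.0312, -0.0147, 0, 0], [0.02, 0, 0, 0, 0.106], [0.02, 0, 0, 0, 0.106], [0.02, 0, 0, 0, 0.106], [0.02, 0, 0, 0, 0.106], [0.02, 0, 0, 0, 0.105], [0.02, 0, 0, 0, 0]],
])

```text
time_s: 5.75
position: [0.5698, -0.1157, 0.2961]
ee_rot: [[0.233, 0.972, -0.001], [0.972, -0.233, 0.0], [0.0, -0.002, -1.0]]
wrist_force: [0.7, -0.0, -4.3]
opening: 0.463
grip_force: 52.1
```

```bash
python3 - <<'E'
from h import *
s=sensors.observe(); print(s['time_s'],s['position'],s['ee_rot'],s['joints'],s['opening'],s['grip_force'],s['wrist_force'])
d=snap('wrist','w1'); cv2.imwrite('pics/w1b.png',cv2.resize(d['image'],None,fx=1.25,fy=1.25,interpolation=cv2.INTER_CUBIC))
E
```

```text
5.75 [ 0.56977241 -0.11570566  0.29606064] [[ 2.33146559e-01  9.72440452e-01 -1.49949565e-03]
 [ 9.72441607e-01 -2.33146194e-01  4.16235918e-04]
 [ 5.51629408e-05 -1.55521593e-03 -9.99998789e-01]] [-2.72993880e-01  2.75196520e-01  1.38785140e+00 -3.47992222e-06
  1.48010093e+00 -3.76814396e-02] 0.462983682164055 52.13194012641907 [ 0.69114798 -0.04181074 -4.26192654]
```

View pics/w1b.png

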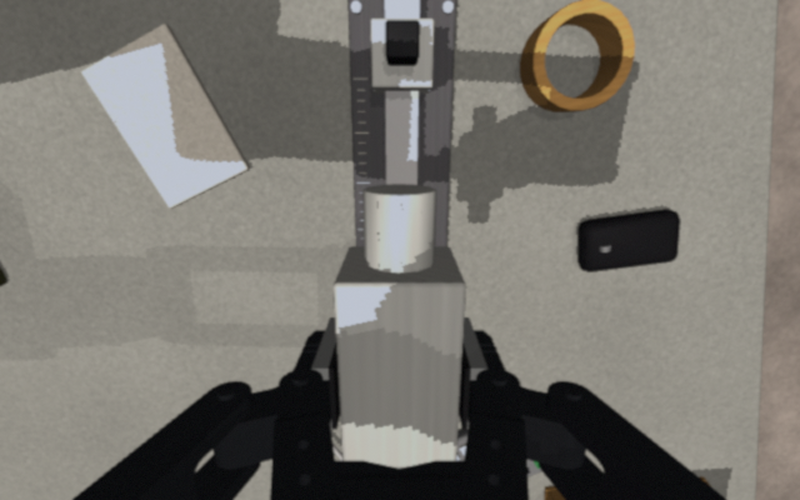

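In the wrist view the held spindle lines up with the gauge. The beam edges run from (386,92)-(418,92) to (386,185)-(416,185), the screws are at (356,6) and (448,6), the post is at (402,42), and the held body's front edge runs from (335,283) to (464,283).

```bash
python3 - <<'E'
from h import *
d=dict(np.load('pics/w1.npz')); o=np.array([.57079,-.11574]); a=np.radians(76.57)
ey=np.array([np.cos(a),np.sin(a)]);ex=np.array([ey[1],-ey[0]])
def W(n,x,y,z):
  X=ray(d,(x+.5)/1.25-.5,(y+.5)/1.25-.5,z)[:2]; print(n,X.round(4),((X-o)@ex*1e3).round(1),((X-o)@ey*1e3).round(1))
for p in [('scrL',356,6,.015),('scrR',448,6,.015),('baseL0',349,12,.015),('baseR0',456,12,.015),('baseL1',358,245,.015),('baseR1',449,245,.015),('bL0',386,95,.045),('bR0',418,95,.045),('bL1',386,183,.045),('bR1',418,183,.045),('carL',371,20,.084),('carR',433,20,.084),('carFL',372,88,.084),('carFR',433,88,.084),('partL',335,283,.3275),('partR',464,283,.3275),('jend',400,188,.3075+.012)]: W(*p)
p=sensors.observe()['position'][:2]-o;print('tcp',p@ex,p@ey)
E
```

```text
scrL [0.5731 0.0739] -41.8 185.0
scrR [0.6553 0.0542] 42.7 184.9
baseL0 [0.5655 0.0708] -48.4 180.2
baseR0 [0.6615 0.0477] 50.2 180.0
baseL1 [ 0.5145 -0.1474] -47.4 -43.8
baseR1 [ 0.6114 -0.1705] 52.2 -43.8
bL0 [ 0.5819 -0.0085] -14.1 106.9
bR0 [ 0.6102 -0.0152] 15.0 106.9
bL1 [ 0.5627 -0.0854] -14.9 27.6
bR1 [ 0.5928 -0.0926] 16.1 27.6
carL [0.5844 0.044 ] -23.9 158.5
carR [0.6312 0.0327] 24.3 158.4
carFL [ 0.5728 -0.0035] -24.1 109.7
carFR [ 0.6211 -0.0151] 25.5 109.6
partL [ 0.5594 -0.0755] -20.4 36.5
partR [ 0.5965 -0.0844] 17.7 36.5
jend [ 0.5843 -0.0539] -1.2 63.3
tcp -0.0008924266398524061 -0.000168071760548896
```

Emit:
step_arm([
  [[0.02, -0.002, 0.0017, 0.03, 0], [0.02, 0, 0, 0.04, 0], [0.02, 0, 0, 0.04, 0], [0.02, 0, 0, 0.04, 0], [0.02, 0, 0, 0.035, 0], [0.02, 0, 0, 0.025, 0], [0.02, 0, 0, 0.015, 0], [0.02, 0, 0, 0.01, 0], [0.02, 0, 0, 0.003, 0], [0.02, 0, 0, 0, 0], [0.02, 0, 0, 0, 0]],
])

```text
time_s: 6.9
position: [0.5726, -0.1184, 0.0598]
ee_rot: [[0.232, 0.973, 0.002], [0.973, -0.232, -0.001], [-0.0, 0.002, -1.0]]
wrist_force: [0.4, -0.6, -3.6]
opening: 0.464
grip_force: 52.1
```

```bash
python3 - <<'E'
from h import *
d=snap('wrist','w2'); s=sensors.observe();print(s['position'],s['time_s'])
cv2.imwrite('pics/w2b.png',cv2.resize(d['image'][:260,190:450],None,fx=2.3,fy=2.3,interpolation=cv2.INTER_CUBIC))
E
```

```text
[ 0.57268415 -0.11843078  0.05995988] 6.95
```

View pics/w2b.png

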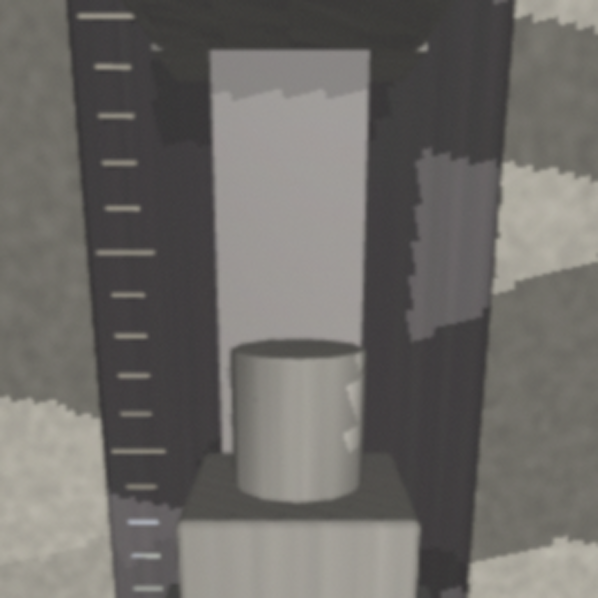

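The beam centreline is at column 291-292 in the crop and the spindle's axis is at about 299, so the spindle is about 1.6 mm too far along +tool y. I'll correct that and lower it gently.

Emit:
step_arm([
  [[0.02, 0, -0.0016, 0, 0], [0.02, 0, 0, 0.002, 0], [0.02, 0, 0, 0.002, 0], [0.02, 0, 0, 0.001, 0], [0.02, 0, 0, 0, 0], [0.02, 0, 0, 0, 0]],
])

```text
time_s: 7.55
position: [0.5701, -0.1178, 0.0537]
ee_rot: [[0.233, 0.973, -0.0], [0.973, -0.233, 0.0], [0.0, -0.0, -1.0]]
wrist_force: [-0.6, 0.3, -3.9]
opening: 0.457
grip_force: 52.1
```

Emit:
step_arm([
  [[0.02, 0, 0, 0.0007, 0], [0.02, 0, 0, 0, 0], [0.02, 0, 0, 0.0007, 0], [0.02, 0, 0, 0, 0]],
])

```text
time_s: 7.95
position: [0.5703, -0.1179, 0.0534]
ee_rot: [[0.233, 0.973, 0.001], [0.973, -0.233, -0.0], [-0.0, 0.001, -1.0]]
wrist_force: [-2.6, 0.6, 4.7]
opening: 0.46
grip_force: 53.4
```

Contact: the vertical force went from -3.9 N to +4.7 N, so the spindle is resting on the beam. I'll release it, rise straight up, and go above the post with a quarter turn.

Emit:
step_arm([
  [[0.045, 0, 0, 0, 0], [0.06, 0, 0, 0, 0], [0.0854, 0, 0, 0, 0], [0.0854, 0, 0, 0, 0], [0.0854, 0, 0, 0, 0], [0.0854, 0, 0, 0, 0], [0.0854, 0, 0, -0.02, 0], [0.0854, 0, 0, -0.03, 0], [0.0854, 0, 0, -0.04, 0], [0.0854, 0, 0, -0.04, 0], [0.0854, 0, 0, -0.04, 0], [0.0854, 0, 0, -0.04, 0], [0.0854, 0, 0, 0, 0]],
])

```text
time_s: 9.25
position: [0.5738, -0.1188, 0.2692]
ee_rot: [[0.233, 0.972, 0.012], [0.973, -0.233, -0.003], [-0.001, 0.013, -1.0]]
wrist_force: [0.7, 0.4, -0.4]
opening: 1.0
grip_force: 0.0
```

```bash
python3 - <<'E'
from h import *
d=snap('wrist','w3'); s=sensors.observe();print(s['position'],s['time_s'],s['wrist_force'],s['joints'])
cv2.imwrite('pics/w3b.png',cv2.resize(d['image'][:,170:470],None,fx=1.5,fy=1.5,interpolation=cv2.INTER_CUBIC))
E
```

```text
[ 0.57217861 -0.11835787  0.26610915] 9.3 [ 0.35723718 -0.48897109 -1.02817734] [-2.76278669e-01  2.91729217e-01  1.43883633e+00  2.17133940e-05
  1.40320181e+00 -4.12746621e-02]
```

View pics/w3b.png

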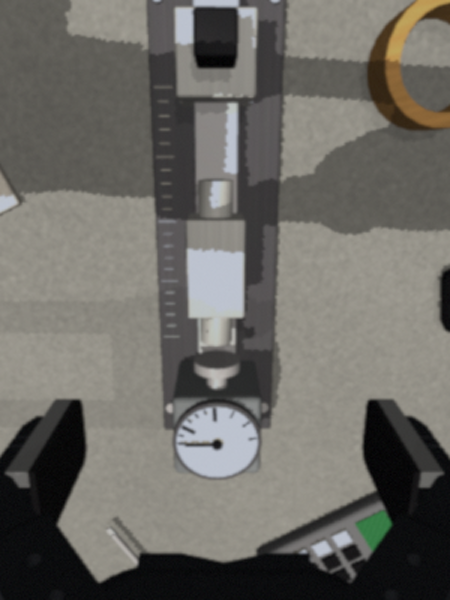

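The spindle lies centred on the beam: the body spans columns 188-245 and the beam 195-239. The needle at (190,444) points left, at rest. Next I'll grip the post at y of about 137 mm.

Emit:
step_arm([
  [[0.0854, 0.03, 0, 0, 0], [0.0854, 0.04, 0, 0, 0], [0.0854, 0.04, 0, 0, 0], [0.0854, 0.029, 0, 0, 0], [0.0854, 0, 0, 0.03, 0], [0.0854, 0, 0, 0.04, 0], [0.0854, 0, 0, 0.04, 0], [0.0854, 0, 0, 0.03, 0], [0.0854, 0, 0, 0.02, 0], [0.0854, 0, 0, 0.01, 0], [0.0854, 0, 0, 0, 0], [0.0854, 0, 0, 0, 0]],
])

```text
time_s: 10.5
position: [0.6028, 0.0173, 0.0926]
ee_rot: [[0.233, 0.973, 0.0], [0.973, -0.233, -0.0], [0.0, 0.0, -1.0]]
wrist_force: [0.8, 0.1, -0.1]
opening: 1.003
grip_force: 0.0
```

```bash
python3 - <<'E'
from h import *
d=snap('wrist','w4'); s=sensors.observe();print(s['position'],s['time_s'],s['wrist_force'])
cv2.imwrite('pics/w4b.png',d['image'])
E
```

```text
[0.60337416 0.01730046 0.09328269] 10.55 [0.86717168 0.33198801 0.08989573]
```

View pics/w4b.png

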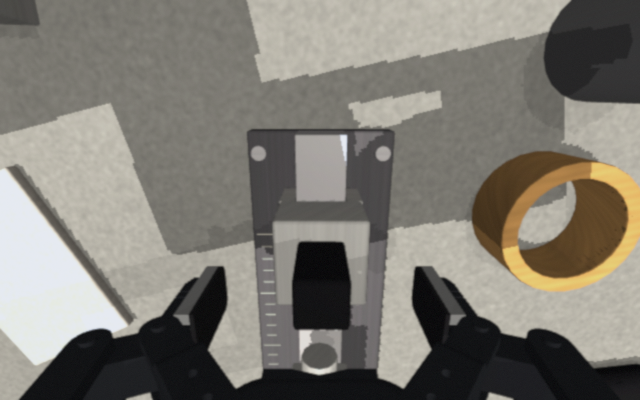

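The post (columns 293-350, rows 242-328) stands centred between the pads (226 and 414). I'll lower 4 mm and grip.

Emit:
step_arm([
  [[0.0854, 0, 0, 0.004, 0], [0.0854, 0, 0, 0, 0], [0.01, 0, 0, 0, 0], [0.01, 0, 0, 0, 0], [0.01, 0, 0, 0, 0], [0.01, 0, 0, 0, 0], [0.01, 0, 0, 0, 0], [0.01, 0, 0, 0, 0], [0.01, 0, 0, 0, 0], [0.01, 0, 0, 0, 0]],
], force=50)

```text
time_s: 11.55
position: [0.6035, 0.0172, 0.0888]
ee_rot: [[0.233, 0.972, 0.002], [0.972, -0.233, -0.0], [0.0, 0.002, -1.0]]
wrist_force: [3.2, -0.7, 1.4]
opening: 0.27
grip_force: 53.5
```

Emit:
step_arm([
  [[0.01, -0.003, 0, 0, 0], [0.01, -0.005, 0, 0, 0], [0.01, -0.005, 0, 0, 0], [0.01, -0.005, 0, 0, 0], [0.01, -0.005, 0, 0, 0], [0.01, -0.005, 0, 0, 0], [0.01, -0.005, 0, 0, 0], [0.01, -0.005, 0, 0, 0], [0.01, -0.003, 0, 0, 0], [0.01, -0.002, 0, 0, 0], [0.01, -0.002, 0, 0, 0], [0.01, -0.002, 0, 0, 0], [0.01, -0.002, 0, 0, 0], [0.01, -0.002, 0, 0, 0], [0.01, -0.002, 0, 0, 0], [0.01, -0.002, 0, 0, 0], [0.01, -0.002, 0, 0, 0], [0.01, -0.002, 0, 0, 0], [0.01, -0.002, 0, 0, 0], [0.01, 0, 0, 0, 0]],
])

```text
time_s: 13.55
position: [0.5899, -0.039, 0.0888]
ee_rot: [[0.233, 0.972, 0.003], [0.972, -0.233, 0.005], [0.005, 0.002, -1.0]]
wrist_force: [5.4, 9.0, 0.4]
opening: 0.273
grip_force: 53.6
```

```bash
cat > needle.py <<'E'
import sys
from h import *
f=sys.argv[1]; d=snap('top',f); s=sensors.observe(); print(s['time_s'],s['position'],s['wrist_force'],s['opening'],s['grip_force'])
o=np.array([.57079+.0006,-.11574]); a=np.radians(76.57)
ey=np.array([np.cos(a),np.sin(a)]);ex=np.array([ey[1],-ey[0]]);D=o-.1346*ey
print('gauge y of tcp',(s['position'][:2]-o)@ey)
g=cv2.cvtColor(d['image'],cv2.COLOR_BGR2GRAY).astype(np.float32)
# darkness along radial lines 6..17 mm, per clockwise-from--x angle
out=[]
for t in np.arange(-.5,3.6,.1):
    dirv=-np.cos(t)*ex+np.sin(t)*ey
    m=[g[0,0]]
    px=np.array([proj(d,np.r_[D+dirv*r_,.096]) for r_ in np.linspace(.007,.018,8)],np.float32)
    out.append((round(float(t),1),int(cv2.remap(g,px[None,:,0].copy(),px[None,:,1].copy(),cv2.INTER_LINEAR).mean())))
print(out)
im=d['image'];cv2.imwrite(f'pics/{f}c.png',cv2.resize(im[135:200,312:462],None,fx=5.3,fy=5.3,interpolation=cv2.INTER_CUBIC))
E
python3 needle.py n1
```

```text
13.6 [ 0.58993826 -0.03906317  0.08885071] [5.55031585 8.38703658 0.83696189] 0.27469766070032003 53.5683274269104
gauge y of tcp 0.07888802897244326
[(-0.5, 174), (-0.4, 171), (-0.3, 162), (-0.2, 151), (-0.1, 134), (-0.0, 120), (0.1, 125), (0.2, 142), (0.3, 159), (0.4, 165), (0.5, 169), (0.6, 171), (0.7, 173), (0.8, 174), (0.9, 174), (1.0, 174), (1.1, 174), (1.2, 174), (1.3, 174), (1.4, 172), (1.5, 171), (1.6, 173), (1.7, 173), (1.8, 174), (1.9, 173), (2.0, 174), (2.1, 174), (2.2, 175), (2.3, 175), (2.4, 174), (2.5, 174), (2.6, 174), (2.7, 174), (2.8, 174), (2.9, 174), (3.0, 173), (3.1, 173), (3.2, 173), (3.3, 173), (3.4, 173), (3.5, 173)]
```

The needle reading works (about 0, at rest). I'll approach in small steps.

Emit:
step_arm([
  [[0.01, -0.001, 0, 0, 0], [0.01, -0.001, 0, 0, 0], [0.01, -0.001, 0, 0, 0], [0.01, -0.001, 0, 0, 0], [0.01, -0.001, 0, 0, 0], [0.01, -0.001, 0, 0, 0], [0.01, -0.001, 0, 0, 0], [0.01, -0.001, 0, 0, 0], [0.01, -0.001, 0, 0, 0], [0.01, -0.001, 0, 0, 0], [0.01, 0, 0, 0, 0]],
])

```text
time_s: 14.7
position: [0.5878, -0.0478, 0.0888]
ee_rot: [[0.234, 0.972, 0.004], [0.972, -0.234, 0.006], [0.007, 0.002, -1.0]]
wrist_force: [8.0, 11.0, 0.8]
opening: 0.27
grip_force: 53.5
```

```bash
python3 needle.py n2
```

```text
14.75 [ 0.58779094 -0.04783691  0.08883048] [ 6.07523752 10.80405788  0.60324535] 0.2728387130274196 53.528671860694885
gauge y of tcp 0.06985547463355352
[(-0.5, 174), (-0.4, 172), (-0.3, 165), (-0.2, 159), (-0.1, 142), (-0.0, 126), (0.1, 121), (0.2, 133), (0.3, 152), (0.4, 161), (0.5, 167), (0.6, 171), (0.7, 173), (0.8, 174), (0.9, 174), (1.0, 174), (1.1, 174), (1.2, 174), (1.3, 174), (1.4, 172), (1.5, 171), (1.6, 172), (1.7, 173), (1.8, 173), (1.9, 173), (2.0, 174), (2.1, 174), (2.2, 174), (2.3, 174), (2.4, 175), (2.5, 174), (2.6, 174), (2.7, 174), (2.8, 174), (2.9, 174), (3.0, 174), (3.1, 174), (3.2, 173), (3.3, 173), (3.4, 173), (3.5, 173)]
```

Emit:
step_arm([
  [[0.01, -0.001, 0, 0, 0], [0.01, -0.001, 0, 0, 0], [0.01, -0.001, 0, 0, 0], [0.01, 0, 0, 0, 0]],
])

```text
time_s: 15.15
position: [0.5875, -0.049, 0.0888]
ee_rot: [[0.234, 0.972, 0.004], [0.972, -0.234, 0.009], [0.009, 0.002, -1.0]]
wrist_force: [7.7, 17.1, 0.7]
opening: 0.272
grip_force: 53.4
```

```bash
python3 needle.py n3
```

```text
15.2 [ 0.58753881 -0.04902579  0.08882882] [ 8.76042737 17.19124862  1.18060128] 0.27656735425626267 53.39553773403168
gauge y of tcp 0.06864054201977347
[(-0.5, 175), (-0.4, 173), (-0.3, 173), (-0.2, 171), (-0.1, 163), (-0.0, 152), (0.1, 133), (0.2, 119), (0.3, 119), (0.4, 136), (0.5, 154), (0.6, 166), (0.7, 172), (0.8, 174), (0.9, 174), (1.0, 174), (1.1, 174), (1.2, 174), (1.3, 173), (1.4, 172), (1.5, 171), (1.6, 173), (1.7, 173), (1.8, 173), (1.9, 174), (2.0, 174), (2.1, 174), (2.2, 174), (2.3, 174), (2.4, 174), (2.5, 174), (2.6, 174), (2.7, 174), (2.8, 174), (2.9, 174), (3.0, 174), (3.1, 173), (3.2, 173), (3.3, 173), (3.4, 173), (3.5, 173)]
```

Emit:
step_arm([
  [[0.01, -0.001, 0, 0, 0], [0.01, 0, 0, 0, 0], [0.01, -0.001, 0, 0, 0], [0.01, 0, 0, 0, 0], [0.01, 0, 0, 0, 0]],
])

```text
time_s: 15.7
position: [0.5872, -0.0503, 0.0888]
ee_rot: [[0.234, 0.972, 0.004], [0.972, -0.234, 0.009], [0.01, 0.002, -1.0]]
wrist_force: [8.6, 19.3, 1.0]
opening: 0.276
grip_force: 53.4
```

```bash
python3 needle.py n4
```

```text
15.75 [ 0.58720181 -0.05034857  0.08883498] [ 8.27296676 19.01282219  0.96548444] 0.2705385108153866 53.3739960193634
gauge y of tcp 0.06727567348550449
[(-0.5, 175), (-0.4, 175), (-0.3, 175), (-0.2, 175), (-0.1, 175), (-0.0, 175), (0.1, 174), (0.2, 170), (0.3, 162), (0.4, 146), (0.5, 127), (0.6, 123), (0.7, 136), (0.8, 153), (0.9, 164), (1.0, 170), (1.1, 172), (1.2, 174), (1.3, 174), (1.4, 173), (1.5, 172), (1.6, 173), (1.7, 174), (1.8, 174), (1.9, 174), (2.0, 174), (2.1, 174), (2.2, 174), (2.3, 174), (2.4, 174), (2.5, 174), (2.6, 174), (2.7, 174), (2.8, 174), (2.9, 174), (3.0, 174), (3.1, 174), (3.2, 174), (3.3, 174), (3.4, 174), (3.5, 173)]
```

Emit:
step_arm([
  [[0.01, -0.001, 0, 0, 0], [0.01, 0, 0, 0, 0], [0.01, -0.001, 0, 0, 0], [0.01, 0, 0, 0, 0], [0.01, -0.0005, 0, 0, 0], [0.01, 0, 0, 0, 0], [0.01, 0, 0, 0, 0]],
])

```text
time_s: 16.45
position: [0.5868, -0.0521, 0.0888]
ee_rot: [[0.234, 0.972, 0.005], [0.972, -0.234, 0.01], [0.011, 0.002, -1.0]]
wrist_force: [8.6, 19.8, 0.1]
opening: 0.275
grip_force: 53.4
```

```bash
python3 needle.py n5
```

```text
16.5 [ 0.58673598 -0.05219936  0.08883418] [ 8.67541994 19.97940245  1.14231973] 0.27488975766410717 53.35379719734192
gauge y of tcp 0.06536729499089051
[(-0.5, 175), (-0.4, 175), (-0.3, 175), (-0.2, 175), (-0.1, 175), (-0.0, 175), (0.1, 176), (0.2, 176), (0.3, 175), (0.4, 172), (0.5, 171), (0.6, 169), (0.7, 164), (0.8, 151), (0.9, 130), (1.0, 115), (1.1, 125), (1.2, 145), (1.3, 162), (1.4, 166), (1.5, 170), (1.6, 173), (1.7, 174), (1.8, 174), (1.9, 174), (2.0, 174), (2.1, 175), (2.2, 175), (2.3, 174), (2.4, 174), (2.5, 174), (2.6, 175), (2.7, 175), (2.8, 174), (2.9, 174), (3.0, 174), (3.1, 174), (3.2, 173), (3.3, 173), (3.4, 173), (3.5, 173)]
```

The needle is at 1.0. The arm still pushes with about 20 N, so I'll unload it before letting go.

Emit:
step_arm([
  [[0.01, 0.0005, 0, 0, 0], [0.01, 0.0005, 0, 0, 0], [0.01, 0.0005, 0, 0, 0], [0.01, 0, 0, 0, 0]],
])

```text
time_s: 16.9
position: [0.5868, -0.0522, 0.0888]
ee_rot: [[0.233, 0.972, 0.004], [0.972, -0.233, 0.008], [0.009, 0.002, -1.0]]
wrist_force: [7.8, 16.3, 0.5]
opening: 0.271
grip_force: 53.5
```

```bash
python3 needle.py n6 | cut -c1-420
```

```text
16.95 [ 0.586731   -0.0522038   0.08880654] [ 7.25954913 15.78677457  1.18216164] 0.2794241455471566 53.457332253456116
gauge y of tcp 0.06536182342869001
[(-0.5, 175), (-0.4, 175), (-0.3, 175), (-0.2, 175), (-0.1, 175), (-0.0, 175), (0.1, 175), (0.2, 175), (0.3, 174), (0.4, 172), (0.5, 171), (0.6, 172), (0.7, 171), (0.8, 168), (0.9, 158), (1.0, 142), (1.1, 119), (1.2, 117), (1.3, 133), (1.4, 147), (1.5, 161), (1.6, 168), (1.7, 172), (1.8, 173), (1.9, 174), (2.0, 174), (2.1, 175), (2.2, 174), (2.3, 174), (2.4, 174), (2.5, 174), (2.6, 174), (2.7, 174), (2.8, 174), (2.9,
```

Emit:
step_arm([
  [[0.01, 0.001, 0, 0, 0], [0.01, 0.001, 0, 0, 0], [0.01, 0.001, 0, 0, 0], [0.01, 0, 0, 0, 0]],
])

```text
time_s: 17.35
position: [0.5867, -0.0522, 0.0888]
ee_rot: [[0.233, 0.972, 0.003], [0.972, -0.233, 0.003], [0.004, 0.002, -1.0]]
wrist_force: [5.5, 6.3, 0.7]
opening: 0.275
grip_force: 53.6
```

```bash
python3 needle.py n7 | cut -c1-420
```

```text
17.4 [ 0.58672438 -0.0522138   0.08880054] [4.70558661 6.56653099 1.06089414] 0.27135200339823096 53.576860427856445
gauge y of tcp 0.06535056145345845
[(-0.5, 175), (-0.4, 175), (-0.3, 175), (-0.2, 174), (-0.1, 175), (-0.0, 175), (0.1, 175), (0.2, 175), (0.3, 175), (0.4, 173), (0.5, 172), (0.6, 173), (0.7, 174), (0.8, 174), (0.9, 168), (1.0, 153), (1.1, 128), (1.2, 113), (1.3, 110), (1.4, 133), (1.5, 155), (1.6, 166), (1.7, 171), (1.8, 173), (1.9, 174), (2.0, 174), (2.1, 174), (2.2, 175), (2.3, 174), (2.4, 174), (2.5, 175), (2.6, 175), (2.7, 174), (2.8, 174), (2.9,
```

Emit:
step_arm([
  [[0.01, 0, 0, 0, 0], [0.01, 0, 0, 0, 0], [0.01, 0, 0, 0, 0], [0.01, 0, 0, 0, 0], [0.01, 0, 0, 0, 0]],
])

```text
time_s: 17.9
position: [0.5867, -0.0522, 0.0888]
ee_rot: [[0.233, 0.972, 0.003], [0.972, -0.233, 0.004], [0.004, 0.002, -1.0]]
wrist_force: [4.6, 5.9, 0.8]
opening: 0.273
grip_force: 53.6
```

```bash
python3 needle.py n8 | cut -c1-420
```

```text
17.95 [ 0.58674169 -0.05221648  0.0887772 ] [4.46931089 7.7665262  1.45692271] 0.2738146172643836 53.55992674827576
gauge y of tcp 0.06535197301519725
[(-0.5, 175), (-0.4, 175), (-0.3, 175), (-0.2, 175), (-0.1, 175), (-0.0, 175), (0.1, 175), (0.2, 175), (0.3, 175), (0.4, 173), (0.5, 172), (0.6, 173), (0.7, 174), (0.8, 173), (0.9, 168), (1.0, 156), (1.1, 133), (1.2, 114), (1.3, 106), (1.4, 129), (1.5, 153), (1.6, 166), (1.7, 171), (1.8, 173), (1.9, 174), (2.0, 174), (2.1, 175), (2.2, 175), (2.3, 175), (2.4, 174), (2.5, 174), (2.6, 174), (2.7, 174), (2.8, 174), (2.9,
```

View pics/n8c.png

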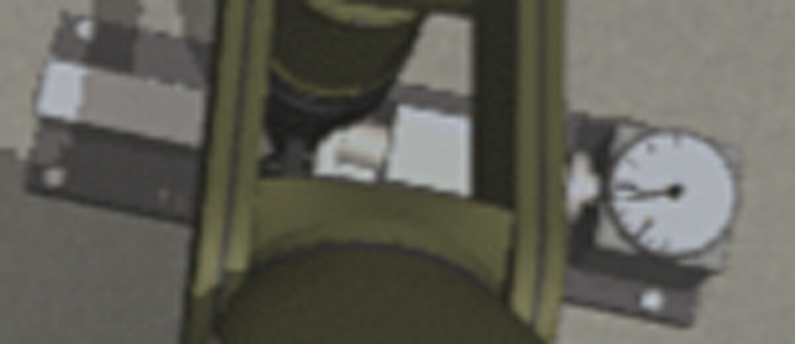

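The needle (tip at (630,197)) settled at about 1.25. It is inside the window but near the 1.5 mark at (623,187), so I'll ease the jaw back a little.

Emit:
step_arm([
  [[0.01, 0.001, 0, 0, 0], [0.01, 0.001, 0, 0, 0], [0.01, 0.001, 0, 0, 0], [0.01, 0, 0, 0, 0], [0.01, 0, 0, 0, 0], [0.01, 0, 0, 0, 0], [0.01, 0, 0, 0, 0]],
])

```text
time_s: 18.65
position: [0.5867, -0.0522, 0.0888]
ee_rot: [[0.233, 0.972, 0.002], [0.972, -0.233, -0.001], [-0.0, 0.002, -1.0]]
wrist_force: [4.4, -3.8, 1.9]
opening: 0.273
grip_force: 53.7
```

```bash
python3 needle.py n9 | cut -c1-420
```

```text
18.7 [ 0.58672225 -0.05219491  0.08875628] [ 4.35651699 -3.17664652  2.6226508 ] 0.27600315011716686 53.70349645614624
gauge y of tcp 0.0653684344330687
[(-0.5, 175), (-0.4, 174), (-0.3, 174), (-0.2, 175), (-0.1, 175), (-0.0, 175), (0.1, 175), (0.2, 175), (0.3, 175), (0.4, 173), (0.5, 172), (0.6, 173), (0.7, 174), (0.8, 174), (0.9, 168), (1.0, 156), (1.1, 133), (1.2, 113), (1.3, 104), (1.4, 128), (1.5, 154), (1.6, 166), (1.7, 171), (1.8, 173), (1.9, 174), (2.0, 175), (2.1, 175), (2.2, 175), (2.3, 175), (2.4, 174), (2.5, 174), (2.6, 174), (2.7, 174), (2.8, 174), (2.9,
```

Not moved yet. I'll take a little more.

Emit:
step_arm([
  [[0.01, 0.001, 0, 0, 0], [0.01, 0, 0, 0, 0], [0.01, 0.0005, 0, 0, 0], [0.01, 0, 0, 0, 0], [0.01, 0, 0, 0, 0], [0.01, 0, 0, 0, 0]],
])

```text
time_s: 19.3
position: [0.5867, -0.0522, 0.0887]
ee_rot: [[0.233, 0.973, 0.001], [0.973, -0.233, -0.003], [-0.002, 0.002, -1.0]]
wrist_force: [3.0, -7.2, 1.8]
opening: 0.274
grip_force: 53.8
```

```bash
python3 needle.py n10 | cut -c1-420
```

```text
19.35 [ 0.58672472 -0.05213785  0.08873489] [ 3.23734925 -6.44543648  2.80517347] 0.27230323766843095 53.79547476768494
gauge y of tcp 0.06542451468080498
[(-0.5, 175), (-0.4, 175), (-0.3, 175), (-0.2, 175), (-0.1, 175), (-0.0, 175), (0.1, 175), (0.2, 175), (0.3, 175), (0.4, 173), (0.5, 172), (0.6, 173), (0.7, 174), (0.8, 173), (0.9, 168), (1.0, 156), (1.1, 134), (1.2, 114), (1.3, 105), (1.4, 129), (1.5, 153), (1.6, 165), (1.7, 171), (1.8, 173), (1.9, 174), (2.0, 174), (2.1, 174), (2.2, 174), (2.3, 174), (2.4, 174), (2.5, 174), (2.6, 174), (2.7, 174), (2.8, 174), (2.9,
```

Emit:
step_arm([
  [[0.01, 0.001, 0, 0, 0], [0.01, 0, 0, 0, 0], [0.01, 0.0005, 0, 0, 0], [0.01, 0, 0, 0, 0], [0.01, 0, 0, 0, 0], [0.01, 0, 0, 0, 0]],
])

```text
time_s: 19.95
position: [0.587, -0.0512, 0.0887]
ee_rot: [[0.233, 0.973, 0.001], [0.973, -0.233, -0.004], [-0.003, 0.002, -1.0]]
wrist_force: [2.4, -9.4, 2.6]
opening: 0.271
grip_force: 53.8
```

```bash
python3 needle.py n11 | cut -c1-420
```

```text
20.0 [ 0.58695344 -0.05126712  0.08874311] [ 4.05854926 -8.68912543  2.0510494 ] 0.2763516335878328 53.76905679702759
gauge y of tcp 0.06632455227134167
[(-0.5, 175), (-0.4, 175), (-0.3, 175), (-0.2, 175), (-0.1, 175), (-0.0, 175), (0.1, 175), (0.2, 175), (0.3, 175), (0.4, 173), (0.5, 172), (0.6, 172), (0.7, 171), (0.8, 168), (0.9, 159), (1.0, 142), (1.1, 117), (1.2, 110), (1.3, 121), (1.4, 140), (1.5, 158), (1.6, 168), (1.7, 172), (1.8, 174), (1.9, 174), (2.0, 174), (2.1, 175), (2.2, 175), (2.3, 175), (2.4, 174), (2.5, 174), (2.6, 174), (2.7, 174), (2.8, 174), (2.9,
```

The jaw backed off 0.9 mm. I'll unload the arm to about zero force and check that the needle has settled.

Emit:
step_arm([
  [[0.01, -0.001, 0, 0, 0], [0.01, -0.001, 0, 0, 0], [0.01, -0.001, 0, 0, 0], [0.01, 0, 0, 0, 0], [0.01, 0, 0, 0, 0], [0.01, 0, 0, 0, 0]],
])

```text
time_s: 20.6
position: [0.5869, -0.0512, 0.0888]
ee_rot: [[0.233, 0.972, 0.002], [0.972, -0.233, 0.001], [0.001, 0.002, -1.0]]
wrist_force: [5.2, 1.3, 2.6]
opening: 0.272
grip_force: 53.7
```

```bash
python3 needle.py n12 | cut -c1-420
```

```text
20.65 [ 0.58696708 -0.05125346  0.08875614] [ 4.54627587 -0.19614886  2.52899639] 0.2727025800630069 53.70871961116791
gauge y of tcp 0.06634100262885323
[(-0.5, 175), (-0.4, 175), (-0.3, 175), (-0.2, 175), (-0.1, 175), (-0.0, 175), (0.1, 175), (0.2, 176), (0.3, 175), (0.4, 172), (0.5, 171), (0.6, 171), (0.7, 169), (0.8, 164), (0.9, 151), (1.0, 131), (1.1, 112), (1.2, 119), (1.3, 140), (1.4, 152), (1.5, 163), (1.6, 170), (1.7, 172), (1.8, 173), (1.9, 174), (2.0, 174), (2.1, 175), (2.2, 175), (2.3, 175), (2.4, 174), (2.5, 174), (2.6, 175), (2.7, 175), (2.8, 175), (2.9,
```

The needle is near 1.1 and the arm is unloaded. I'll let go slowly and rise clear.

Emit:
step_arm([
  [[0.03, 0, 0, 0, 0], [0.035, 0, 0, 0, 0], [0.045, 0, 0, 0, 0], [0.06, 0, 0, 0, 0], [0.07, 0, 0, 0, 0], [0.07, 0, 0, 0, 0], [0.07, 0, 0, -0.01, 0], [0.07, 0, 0, -0.02, 0], [0.07, 0, 0, -0.03, 0], [0.07, 0, 0, -0.04, 0], [0.07, 0, 0, -0.04, 0], [0.07, 0, 0, -0.03, 0], [0.07, 0, 0, 0, 0], [0.07, 0, 0, 0, 0]],
])

```text
time_s: 22.05
position: [0.5863, -0.0517, 0.2599]
ee_rot: [[0.233, 0.973, 0.003], [0.973, -0.233, -0.0], [0.0, 0.003, -1.0]]
wrist_force: [-0.3, -0.5, 0.1]
opening: 0.821
grip_force: 0.0
```

```bash
python3 needle.py n13 | cut -c1-420; python3 - <<'E'
from h import *
d=snap('wrist','w5'); cv2.imwrite('pics/w5b.png',cv2.resize(d['image'][100:400,170:470],None,fx=2,fy=2,interpolation=cv2.INTER_CUBIC))
E
```

```text
22.1 [ 0.58541072 -0.05160232  0.2584198 ] [-0.67481392  0.40149433 -0.31929969] 0.8188445022427652 0.0
gauge y of tcp 0.06564020682382556
[(-0.5, 177), (-0.4, 176), (-0.3, 176), (-0.2, 176), (-0.1, 177), (-0.0, 177), (0.1, 177), (0.2, 177), (0.3, 176), (0.4, 174), (0.5, 172), (0.6, 170), (0.7, 166), (0.8, 156), (0.9, 135), (1.0, 116), (1.1, 120), (1.2, 139), (1.3, 159), (1.4, 164), (1.5, 170), (1.6, 174), (1.7, 175), (1.8, 176), (1.9, 176), (2.0, 176), (2.1, 176), (2.2, 176), (2.3, 176), (2.4, 176), (2.5, 176), (2.6, 176), (2.7, 176), (2.8, 176), (2.9,
```

View pics/n13c.png

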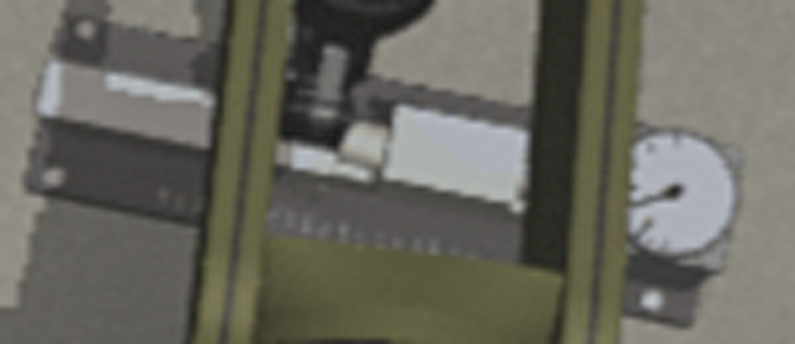

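The needle (running from (672,190) to about (640,203)) reads about 1.03, midway between the bold marks. The spindle lies straight on the beam and the gripper is clear.

```bash
python3 -c "
from workcell import r
print(r.close_job())"
```

```text
the job is handed in; nothing more can be done
None
```

The spindle is lying centred on the beam and clamped with the needle at about 1.03 rad, between the bold marks. The gripper is clear and the job was handed in at about 22 s. I viewed 11 pictures, one over the limit of 10.

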